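# Change the syringes in a three-lane syringe pump

## Task

Change the syringes in the syringe pump, whose last infusion has ended: squeeze its release lever against the fixed tab and draw the pusher back to the rearmost notch, lift off the hold-down bar, and put the spent syringes from the lanes into the kidney dish. Lay every drawn-up syringe from the counter in a lane of its own, nozzle away from the pusher and barrel down in the saddles between the two walls, without pressing any dose out, and lower the bar over its two pins again until it rests flush on the posts. Then squeeze the lever again, bring the pusher forward to the last notch before it would touch the plungers and let go so that it locks; leave the other things on the counter where they are.

Things in the scene. Friction and masses are not known exactly. Their poses are not given: they have to be found in the camera images.
- pump: three-lane syringe pump, white housing 206 (x) x 280 (y), aluminium deck 30 above the counter, fixed. Origin: on its underside, under the middle lane. +y: along the lanes from pusher to nozzle end; +x: away from the sloped key panel; z up. Deck from y -160 to +120. Lanes at x -42, 0, +42; two bearing posts with pins at x -88 and +88, y 59
- pusher (a joint): m, distance of the pusher's front face behind (-y) the pump's origin, 0 to 0.068; grows as it is drawn back. Notches at 0.004, 0.016, 0.028, 0.040, 0.052, 0.064 (rearmost), 1.5 mm play each way. 0.028: last notch before the thumb pieces of syringes lying in the lanes. Slides with 2 N when the lever is squeezed, else locked. Starts forward, perhaps between two notches
- release_lever (a joint): rad: 0 let go (spring shut, pawl down in a notch), 0.22 fully squeezed (upright, against its stop); free to slide above about 0.18. About 0.12 to 0.18 with nothing touching it: the pawl rides on a tooth between notches and drops in when the pusher is moved. Needs 4 to 7 N at its top; binds if the pusher is pushed hard at the same time
- grip_tab (a point): middle of the front (+y) face of the pusher's fixed finger tab, 10 below its top (tab 44 wide in x, 8 thick, top 105 above the counter); axes as the pump's. The release lever (44 wide, 6 thick, top 104 above the counter) stands behind it (-y): 54 over both outer faces let go, 39 squeezed. Grip both from above, fingers closing along y, centred on the 39
- lane_a (a point): where a syringe's origin belongs in the near lane: 45.6 above the counter, syringe +z along the pump's +y (this point's axes). Lane: V saddles at 24..38 and 80..94 along +y (tops 49 above the counter; fingers fit between them down to the deck), slotted walls 46 high at 16.5 and 102, so the barrel has 3.5 play each way; its plunger passes through the slot
- lane_b (a point): the same for the middle lane (pump x 0)
- lane_c (a point): the same for the far lane (pump x +42)
- pins_mid (a point): midpoint between the feet of the two pins, level with the posts' tops (54.5 above the counter, 2 over lying barrels): the bar's origin comes here, either way round; axes as the pump's. Pins: 8 diameter, 21 high, 176 apart along x, the last 6 tapered
- hold_down_bar: aluminium hold-down bar, plate 200 (x) x 30 (y) x 6 with two 10.5 mm holes at x -88 and +88; rib handle on top in its middle, 70 long in x, 12 thick in y, top 32 above the underside. Origin: centre of the underside. 130 to 210 g; seated on the pump's pins at the start; set it down flat on free counter
- syringe_a: 5 ml syringe lying on the counter (2 or 3 of a, b, c are there). Barrel 13.6 across, from 20 to 98 along +z, nozzle at +z, 19 mm finger flange at 21. Origin: on the axis, 20 behind the barrel. The drawn plunger's 16 mm thumb piece is 20 behind the origin. Lying, z is level, 7 to 8 above its support. 21 g; grasp across the barrel's middle, 59 along +z
- syringe_a_plunger (a joint): how far this syringe's plunger is drawn out, m; about 0.020 at the start, falls if the plunger is pressed (holds to about 1 N)
- spent_a: spent 5 ml syringe lying in lane_a at the start (one or two of spent_a, _b, _c are there). Same frame and barrel as syringe_a, but its plunger is pressed home: thumb piece at the origin, 98 long in all. 12 g
- syringe_b: as syringe_a
- syringe_b_plunger (a joint): how far this syringe's plunger is drawn out, m; about 0.020 at the start, falls if the plunger is pressed (holds to about 1 N)
- spent_b: spent 5 ml syringe lying in lane_b at the start (one or two of spent_a, _b, _c are there). Same frame and barrel as syringe_a, but its plunger is pressed home: thumb piece at the origin, 98 long in all. 12 g
- syringe_c: as syringe_a
- syringe_c_plunger (a joint): how far this syringe's plunger is drawn out, m; about 0.020 at the start, falls if the plunger is pressed (holds to about 1 N)
- spent_c: spent 5 ml syringe lying in lane_c at the start (one or two of spent_a, _b, _c are there). Same frame and barrel as syringe_a, but its plunger is pressed home: thumb piece at the origin, 98 long in all. 12 g
- kidney_dish: stainless kidney dish, fixed, 93 (x) x 202 (y) x 35 high, about 70 x 170 clear inside, floor 4 above the counter. Origin: centre of its underside
- vial_left: glass medicine vial, 24 x 24 x 46, on the counter near the syringes, a bystander; origin at the centre of its underside
- vial_right: second glass medicine vial, 24 x 24 x 46, on the counter near the syringes, a bystander; origin at the centre of its underside
- swab_box: small card box 58 x 98 x 48 to the right, a bystander; origin at the centre of its underside
- oximeter: clip oximeter 60 x 33 x 33 to the left, a bystander; origin at the centre of its underside
- needle_box: small card box 52 x 78 x 40 to the right, a bystander; origin at the centre of its underside

How it is judged:
By the outcome, as a careful person would: the job done as asked, in the order asked, and still so for the second after the job is handed in, with the robot touching nothing.
Of syringe_a, syringe_b, syringe_c only 2 to 3 are there at a start; the rules pass over those that are not, and their reading is None.
Of spent_a, spent_b, spent_c only 1 to 2 are there at a start; the rules pass over those that are not, and their reading is None.
At some moment in a run one of syringe_a, syringe_b, syringe_c, hold_down_bar may be knocked a few centimetres aside while the robot is not near it.
Once in a run the grip may slacken for a moment while it holds something.
It also fails if it takes over 210 s, if anything falls off the work surface, if the arm or the gripper's body presses on something with over 40 N, if the wrist force passes 120 N, or if a joint passes its speed limit or range.

## Robot

A 6-joint arm with a two-finger parallel gripper is mounted at the origin on a cart in front of the work surface, level with it; the furniture and walls round the work are solid. World frame = base frame: x ahead of the robot, y to its left, z up, the work surface at z = 0. Lengths are in m, angles in rad, forces in N, time in s.
With the tool pointing down it reaches from about 0.225 to 0.875 m from the base axis. Payload 3.4 kg.
Tool frame: the origin (TCP) lies between the finger pads; the fingertips stand 11 mm ahead of it and the grasp point (between the pads) lies 8 mm behind it; z points along the fingers, y is the line along which they close (so a half turn about z gives the same grasp; the last joint's range is limited). The gripper opens to 85 mm and grips with 20 to 120 N. Pads are 22 mm wide; open, the fingers measure 114 mm over their backs; the gripper's body (76 mm by 85 mm) begins 54 mm behind the grasp point. The pads swing forward as they close: fully open they stand 13 mm farther back than shut.
Start: joints at [1.055, 0.276, 1.505, -0, 1.361, -0.121], TCP at [0.221, 0.531, 0.242] pointing down, gripper open.
Joint ranges: [-2.89, 2.89], [-0.75, 2.08], [0.22, 2.7], [-1.18, 4.32], [0.11, 2.71], [-2.7, 2.7]. Speed limits (rad/s): [2.57, 2.57, 3.14, 3.14, 3.14, 3.14].

## Interface

Orientations are given as a unit quaternion [w, x, y, z].
In Python, from rig import manip, imaging gives the robot as it stands. The module is installed in compiled form; this text tells all that it offers.
- The arm moves only by the tool jog_arm, never from a script. Its argument "deltas" is one flat list of numbers, 7 for each row, row after row: the turn, a rotation vector about the world's x, y, z in degrees, then the shift along the world's x, y, z in mm, then the opening, from 0 (shut) to 1 (fully open). In form: [ax, ay, az, tx, ty, tz, gripper, ax, ay, az, tx, ty, tz, gripper, ...]. A call has 1 to 20 rows; each row is the pose to reach, as a shift and turn from the pose commanded when the call began; what a row does not reach only later rows make up. A row lasts 1/10 s, in which the tool goes at most 50 mm and 8.59 degrees, less where a joint would pass 70% of its speed; a pose out of reach is approached as far as the arm can. A call with a gripper value outside its range is refused whole. The fingers move at their own pace and stop on an object; "grip_force" is the grip in N (left out, the last holds). Time passes only in rows, so rows that repeat a pose let the fingers close. It gives the time, the measured TCP pose, the force, the opening and the grip force at its end, in the units of the state.
- manip.get_state(): the state, without advancing time (a new reading comes with each control period).
- imaging.get_image(name): name is "scene" or "top"; returns the picture (384x512x3 uint8, blue, green, red); there is no depth.
- imaging.calibration(name): a dict with "mtx" (3x3 intrinsics, pixels), "cam_to_world" (4x4, takes a point from camera to world coordinates). Camera axes: x right, y down, z forward; pixel columns grow to the right and rows downward; lengths in m; the calibration is good to about 2 mm. A picture is of the moment at which its call begins. calibration takes no time and is no camera call.
- manip.sign_off(): hands the job in; it is judged then, once.
The state is a dict: "clock": time; "qpos": joint angles; "qd": joint speeds; "effort": joint torques, N m; "position": TCP position; "ee_rot": TCP orientation; "contact_force": force on the tool from outside, world axes, zero at the start; "moment": the same for the moment, N m; "width": finger opening in m; "gripper_force": force on a finger pad.
Only numpy, scipy, OpenCV 4.12 (cv2) and the standard library are available. Lean on these libraries where they do the work, as an engineer would, in place of code of your own. Each camera call takes 0.05 s, during which the arm holds its last target. There are 200 camera calls.

## Working session

There is one attempt and no reset: what is moved stays moved. The work goes in short steps, Python scripts to look and compute and a tool call to move; the robot and the scene stay as the last step left them, time stands still between calls to the robot, and variables do not carry over. Pictures are saved under pics/ and viewed, at most 14 in all, crops included, and the job is handed in when it is done.

Besides the shell and the picture viewer there is one more tool, called after ">>>" in YAML: its name, and indented under it one key for each argument. jog_arm: Moves the arm, as the interface text tells. Its arguments: {"type":"object","properties":{"deltas":{"type":"array"},"grip_force":{"type":"number"}},"required":["deltas"]}

```bash
mkdir -p pics; cat > h.py <<'E'
import numpy as np, cv2
from rig import manip, imaging
def cal(n):
    c=imaging.calibration(n); return np.array(c["mtx"]),np.array(c["cam_to_world"])
def ray(n,u,v):
    K,T=cal(n); d=T[:3,:3]@np.linalg.solve(K,[u,v,1.]); return T[:3,3],d
def onz(n,u,v,z):
    o,d=ray(n,u,v); return o+d*(z-o[2])/d[2]
def proj(n,p):
    K,T=cal(n); q=K@(T[:3,:3].T@(np.array(p)-T[:3,3])); return q[:2]/q[2]
E
python3 - <<'E'
from h import *
for n in("scene","top"):
    im=imaging.get_image(n); cv2.imwrite(f"pics/{n}0.png",im)
    b=cv2.resize(im,(800,600),interpolation=cv2.INTER_CUBIC); cv2.imwrite(f"pics/{n}0b.png",b)
    K,T=cal(n);print(n,K.round(1).tolist(),T.round(3).tolist())
print(manip.get_state())
E
```

```text
scene [[463.7, 0.0, 253.7], [0.0, 463.7, 191.9], [0.0, 0.0, 1.0]] [[0.623, -0.595, 0.507, -0.316], [-0.782, -0.466, 0.414, -0.698], [-0.011, -0.655, -0.756, 1.322], [0.0, 0.0, 0.0, 1.0]]
top [[494.7, 0.0, 257.3], [0.0, 494.7, 191.9], [0.0, 0.0, 1.0]] [[-0.021, -0.981, 0.193, 0.212], [-1.0, 0.02, -0.006, -0.036], [0.002, -0.193, -0.981, 1.649], [0.0, 0.0, 0.0, 1.0]]
{'clock': 0.1, 'qpos': array([ 1.05496872e+00,  2.76570904e-01,  1.50599324e+00,  1.80137886e-06,
        1.36071400e+00, -1.21011597e-01]), 'qd': array([-0.00062434, -0.00035827, -0.00395768,  0.00136915,  0.00323587,
       -0.00031704]), 'effort': array([ 1.34801609e-03, -4.17698801e+01, -2.46406120e+01, -3.81047321e-04,
        5.77798332e-03, -1.91541596e-05]), 'position': array([0.22095578, 0.53036813, 0.24150917]), 'ee_rot': array([-2.64671671e-04,  1.96128453e-01,  9.80577850e-01, -8.00106888e-04]), 'contact_force': array([ 0.22788074, -0.20986971, -0.21809643]), 'moment': array([0.01306137, 0.00757639, 0.0098825 ]), 'gripper_force': 0.0, 'width': 0.08527649591712404}
```

View pics/scene0b.png

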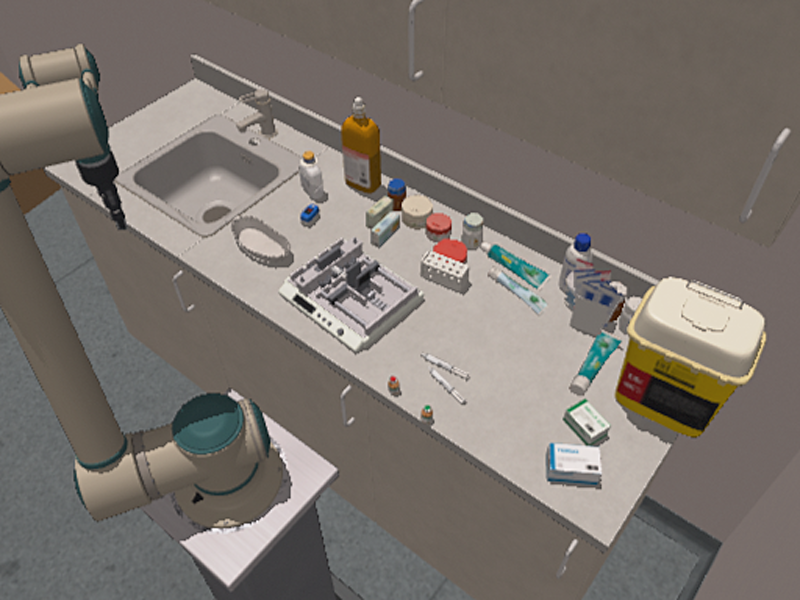

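View pics/top0b.png

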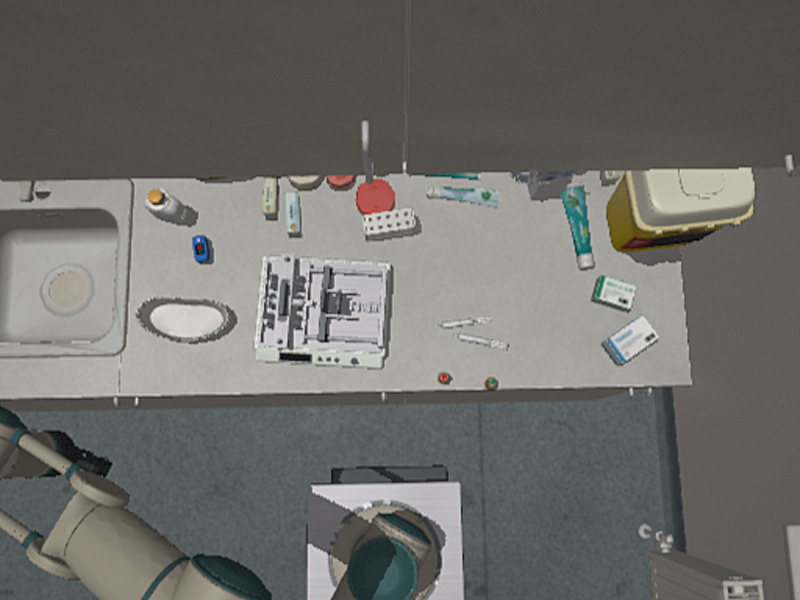

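The top view shows the pump around (325,310) of 800x600, the dish at (185,320), two drawn-up syringes near (470,330), vials at (445,378) and (490,383), and the boxes on the right. The bar is on the left part of the pump, so I'll zoom in there.

```bash
python3 - <<'E'
from h import *
t=cv2.imread("pics/top0.png"); s=cv2.imread("pics/scene0.png")
a=cv2.resize(t[155:250,155:335],(800,422),interpolation=cv2.INTER_CUBIC); cv2.imwrite("pics/t1.png",a)
b=cv2.resize(s[145:265,170:310],(700,600),interpolation=cv2.INTER_CUBIC); cv2.imwrite("pics/s1.png",b)
# dish / pump guess
for u,v in [(258,362),(385,367),(392,262),(263,255)]:
    print(onz("top",u*.64,v*.64,.03).round(3))
print(onz("top",185*.64,320*.64,.035).round(3))
E
```

```text
[0.403 0.26  0.03 ]
[ 0.387 -0.007  0.03 ]
[ 0.614 -0.026  0.03 ]
[0.635 0.253 0.03 ]
[0.495 0.415 0.035]
```

View pics/t1.png

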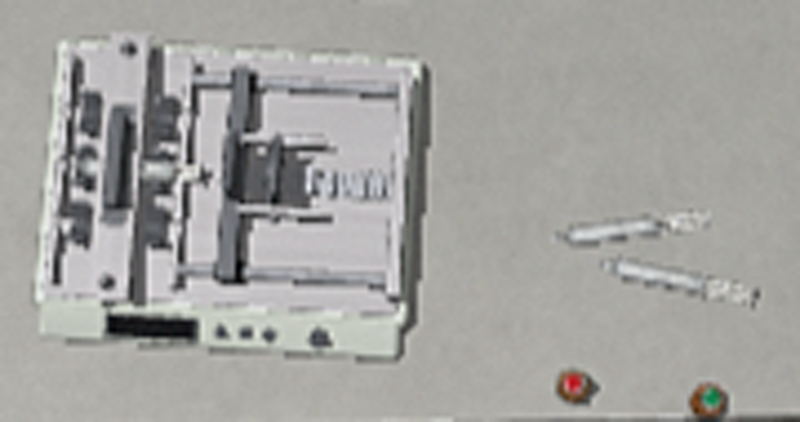

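View pics/s1.png

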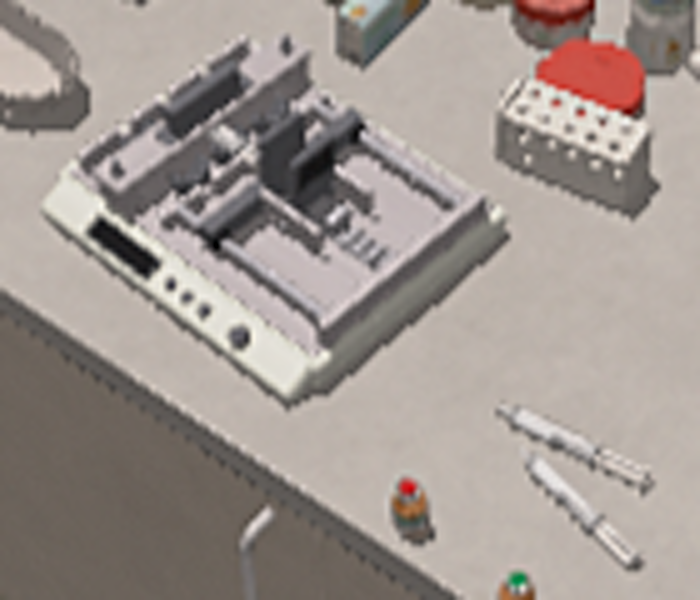

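The top crop shows the pins at (128,47) and (107,282), the rib at (118,157), the tab near (232,168) and the lever near (275,168). The only spent syringe is in the middle lane, and both full syringes have their nozzles to the left. Now I'll turn those into positions.

```bash
python3 - <<'E'
from h import *
T=cv2.imread("pics/top0.png"); S=cv2.imread("pics/scene0.png")
c=lambda u,v:(155+u/4.444-.4,155+v/4.444-.4)
sc=lambda u,v:(170+u/5-.4,145+v/5-.4)
def dark(n,im,u,v,r,thr=None):
    g=cv2.cvtColor(im,cv2.COLOR_BGR2GRAY).astype(float)
    u0,v0=int(round(u)),int(round(v)); w=g[v0-r:v0+r+1,u0-r:u0+r+1]
    w=np.clip(np.median(w)-20-w,0,None); yy,xx=np.mgrid[-r:r+1,-r:r+1]
    return u0+(w*xx).sum()/w.sum(), v0+(w*yy).sum()/w.sum()
def tri(p,q):
    A=[];b=[]
    M=np.zeros((3,3));B=np.zeros(3)
    for n,x in(("top",p),("scene",q)):
        o,d=ray(n,*x);d=d/np.linalg.norm(d);P=np.eye(3)-np.outer(d,d);M+=P;B+=P@o
    return np.linalg.solve(M,B)
p1=dark("top",T,*c(128,47),2);p2=dark("top",T,*c(107,282),2)
q1=dark("scene",S,*sc(287,45),2);q2=dark("scene",S,*sc(117,168),2)
print("pins",p1,p2,q1,q2)
a=onz("top",*p1,.070);b=onz("top",*p2,.070);print(a.round(4),b.round(4),np.linalg.norm(a-b))
a2=onz("scene",*q1,.070);b2=onz("scene",*q2,.070);print(a2.round(4),b2.round(4),np.linalg.norm(a2-b2),tri(p1,q1),tri(p2,q2))
for d in(a-b,a2-b2):print("yaw",np.degrees(np.arctan2(d[1],d[0])))
print("mid",((a+b)/2).round(4),((a2+b2)/2).round(4))
print("rib",onz("top",*c(118,157),.0865).round(4),onz("scene",*sc(205,100),.085).round(4))
print("tab top",onz("top",*c(232,168),.105).round(4),"lever",onz("top",*c(275,168),.104).round(4))
# syringes: bright blobs
g=cv2.cvtColor(T,cv2.COLOR_BGR2GRAY);print("bg",np.median(g[180:240,260:340]))
for n,im,roi in(("top",T,(200,230,275,335)),("scene",S,(222,262,265,305))):
    g=cv2.cvtColor(im,cv2.COLOR_BGR2GRAY);v0,v1,u0,u1=roi
    bg=cv2.medianBlur(im,31)[v0:v1,u0:u1]; 
    m=(np.abs(im[v0:v1,u0:u1].astype(int)-bg).max(2)>18).astype(np.uint8)
    m=cv2.morphologyEx(m,cv2.MORPH_CLOSE,np.ones((2,2),np.uint8))
    k,L,st,ce=cv2.connectedComponentsWithStats(m,connectivity=8)
    for i in range(1,k):
        if st[i,4]<25: continue
        vv,uu=np.nonzero(L==i); P=np.array([onz(n,u+u0,v+v0,.0075)[:2] for u,v in zip(uu,vv)])
        ctr=P.mean(0);w,V=np.linalg.eigh(np.cov(P.T));d=V[:,1]*np.sign(V[1,1]);t=(P-ctr)@d
        print(n,st[i],ctr.round(4),"ang",np.degrees(np.arctan2(-d[0],d[1])).round(1),"ends",(ctr+d*t.max()).round(4),(ctr+d*t.min()).round(4),t.ptp() if hasattr(t,'ptp') else np.ptp(t))
# dish
g=cv2.cvtColor(T,cv2.COLOR_BGR2GRAY)
print("dish", [onz("top",u*.64,v*.64,.035).round(3) for u,v in((137,318),(237,318),(187,298),(187,343))])
E
```

```text
pins (np.float64(183.84122562674094), np.float64(165.69359331476323)) (np.float64(178.9596412556054), np.float64(218.29596412556054)) (np.float64(226.78378378378378), np.float64(153.7960687960688)) (np.float64(192.98159509202455), np.float64(178.61349693251535))
[0.6151 0.1943 0.07  ] [0.441  0.2086 0.07  ] 0.1746879167840037
[0.6124 0.1913 0.07  ] [0.4375 0.2044 0.07  ] 0.1753533767612438 [0.61646486 0.19511275 0.06455207] [0.44208704 0.20983601 0.0624572 ]
yaw -4.715700994372756
yaw -4.299301612670191
mid [0.5281 0.2015 0.07  ] [0.525  0.1978 0.07  ]
rib [0.5307 0.1999 0.0865] [0.5206 0.1907 0.085 ]
tab top [0.5172 0.1155 0.105 ] lever [0.5167 0.0848 0.104 ]
bg 166.0
top [  6   3  35   9 138] [ 0.4792 -0.1779] ang 6.4 ends [ 0.4732 -0.1241] [ 0.4861 -0.2392] 0.11586252973535735
top [ 16  13  36  13 166] [ 0.4392 -0.2152] ang -13.5 ends [ 0.4531 -0.1568] [ 0.4253 -0.2732] 0.11966356789255528
scene [  5   5  32  19 167] [ 0.479  -0.1899] ang 6.2 ends [ 0.4721 -0.1267] [ 0.4854 -0.2487] 0.12277225765494987
scene [ 11  15  24  24 134] [ 0.437  -0.2242] ang -13.3 ends [ 0.4503 -0.1682] [ 0.4238 -0.2801] 0.11497749274175233
dish [array([0.502, 0.516, 0.035]), array([0.497, 0.305, 0.035]), array([0.543, 0.412, 0.035]), array([0.446, 0.409, 0.035])]
```

>>> jog_arm:
  deltas: [0,0,4,30,-43,0,1,0,0,8,60,-86,0,1,0,0,12,90,-129,0,1,0,0,16,120,-172,0,1,0,0,18,150,-215,0,1,0,0,18,180,-258,-10,1,0,0,18,210,-301,-20,1,0,0,18,240,-344,-30,1,0,0,18,270,-387,-40,1,0,0,18,298,-431,-50,1,0,0,18,298,-431,-60,1,0,0,18,298,-431,-70,1,0,0,18,298,-431,-70,1,0,0,18,298,-431,-70,1]

```text
clock: 1.5
position: [0.5183, 0.1006, 0.1721]
ee_rot: [-0.001, 0.04, 0.999, 0.0]
contact_force: [-0.3, 0.6, -0.8]
width: 0.0856
gripper_force: 0.0
```

```bash
python3 - <<'E'
from h import *
out=[]
for n in("top","scene"):
    im=imaging.get_image(n); cv2.imwrite(f"pics/{n}2.png",im)
    p=proj(n,[.52,.12,.1]).astype(int); c=im[p[1]-45:p[1]+45,p[0]-60:p[0]+60]
    print(n,p-[60,45]); out.append(cv2.resize(c,(400,300),interpolation=cv2.INTER_CUBIC))
cv2.imwrite("pics/c2.png",np.hstack(out))
s=manip.get_state();print(s["position"],s["ee_rot"])
E
```

```text
top [145 146]
scene [164 125]
[0.51882557 0.10095656 0.17297076] [3.80930944e-04 3.94740572e-02 9.99220490e-01 2.56387680e-04]
```

View pics/c2.png

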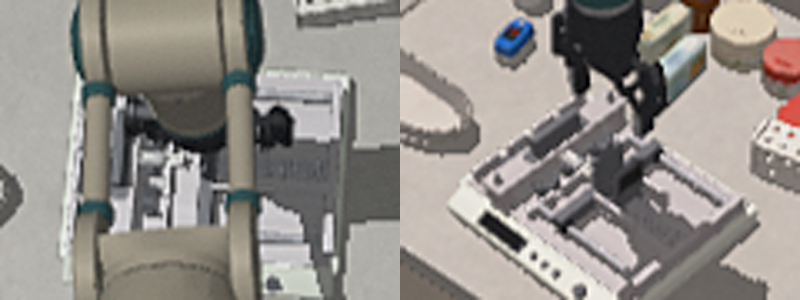

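Both fingers hang above the pusher in the scene view; the arm hides the top view. I'll check the tab and lever hypothesis with an overlay on the first image.

```bash
cat >> h.py <<'E'
YAW=np.radians(-4.5); R=np.array([[np.cos(YAW),-np.sin(YAW)],[np.sin(YAW),np.cos(YAW)]])
MID=np.array([.527,.200]); O=MID-R@[0,.059]
def P(x,y,z): return np.r_[O+R@[x,y],z]
E
python3 - <<'E'
from h import *
o=[]
for n,u0,v0 in(("scene",200,150),("top",190,165)):
    im=cv2.imread(f"pics/{n}0.png")[v0:v0+45,u0:u0+50]
    im=cv2.resize(im,(400,360),interpolation=cv2.INTER_CUBIC)
    q=lambda p:tuple(((proj(n,p)-[u0,v0]+.5)*8).astype(int).tolist())
    for y,z,col in((-.022,.105,(0,0,255)),(-.030,.105,(0,0,255)),(-.061,.104,(0,255,0))):
        cv2.line(im,q(P(-.022,y,z)),q(P(.022,y,z)),col,1)
    for x in(-.088,.088): cv2.circle(im,q(P(x,.059,.0755)),3,(255,0,0),1)
    o.append(im)
cv2.imwrite("pics/ov.png",np.hstack(o))
E
```

```text
(no output)
```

View pics/ov.png

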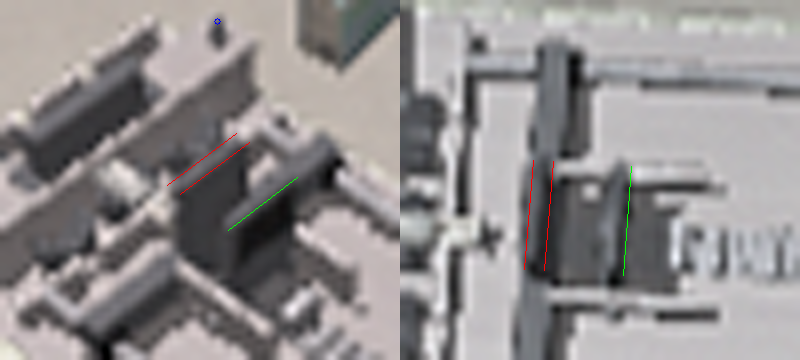

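The red lines fall on the tab within 3 mm, slightly too far towards +y. I'll shift 3 mm and descend.

>>> jog_arm:
  deltas: [0,0,0,0,-3,-20,1,0,0,0,0,-3,-40,1,0,0,0,0,-3,-55,1,0,0,0,0,-3,-65,1,0,0,0,0,-3,-75,1,0,0,0,0,-3,-86,1,0,0,0,0,-3,-86,1]

```text
clock: 2.3
position: [0.5183, 0.097, 0.0852]
ee_rot: [-0.001, 0.04, 0.999, -0.0]
contact_force: [-0.2, -0.9, -0.4]
width: 0.0856
gripper_force: 0.0
```

>>> jog_arm:
  deltas: [0,0,0,0,0,0,0.7,0,0,0,0,0,0,0.65,0,0,0,0,0,0,0.6,0,0,0,0,0,0,0.6]
  grip_force: 25

```text
clock: 2.7
position: [0.5195, 0.0967, 0.0868]
ee_rot: [0.0, 0.04, 0.999, 0.0]
contact_force: [0.3, 0.3, -0.3]
width: 0.0514
gripper_force: 0.0
```

>>> jog_arm:
  deltas: [0,0,0,0,0,0,0.55,0,0,0,0,0,0,0.52,0,0,0,0,0,0,0.5,0,0,0,0,0,0,0.49]

```text
clock: 3.1
position: [0.5198, 0.099, 0.0872]
ee_rot: [0.001, 0.041, 0.999, 0.002]
contact_force: [-0.3, 7.9, 3.7]
width: 0.0418
gripper_force: 4.1
```

>>> jog_arm:
  deltas: [0,0,0,0,0,0,0.47,0,0,0,0,0,0,0.45,0,0,0,0,0,0,0.43,0,0,0,0,0,0,0.4,0,0,0,0,0,0,0.4]

```text
clock: 3.6
position: [0.5197, 0.097, 0.0879]
ee_rot: [0.001, 0.04, 0.999, 0.0]
contact_force: [-3.1, 1.9, 10.2]
width: 0.0346
gripper_force: 18.1
```

```bash
python3 - <<'E'
from h import *
n="scene";im=imaging.get_image(n); cv2.imwrite(f"pics/{n}3.png",im)
cv2.imwrite("pics/c3.png",cv2.resize(im[135:215,185:265],(600,600),interpolation=cv2.INTER_CUBIC))
s=manip.get_state();print(s["position"],s["width"],s["gripper_force"],s["contact_force"],s["moment"])
E
```

```text
[0.51976261 0.09693409 0.08785108] 0.0343369178102461 18.12669038772583 [-0.84069328  1.11713959  9.89911073] [0.20338244 0.30541351 0.04151823]
```

View pics/c3.png

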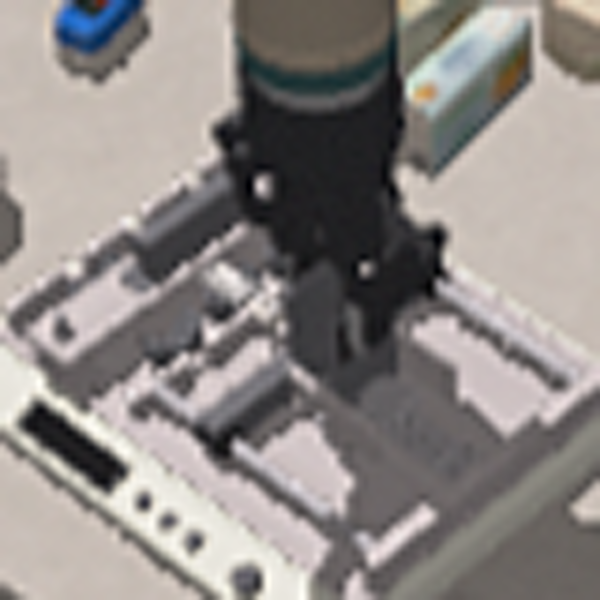

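The tab is between the fingers and the lever is upright. I'll pull back gently along the pump's -y.

>>> jog_arm:
  deltas: [0,0,0,0,-1,1,0.4,0,0,0,0,-3,2,0.4,0,0,0,0,-5,2,0.4,0,0,0,-1,-7,2,0.4,0,0,0,-1,-10,2,0.4]

```text
clock: 4.15
position: [0.5189, 0.0865, 0.088]
ee_rot: [0.001, 0.04, 0.999, 0.0]
contact_force: [3.5, 1.1, -6.6]
width: 0.0343
gripper_force: 18.1
```

>>> jog_arm:
  deltas: [0,0,0,0,-4,-1,0.4,0,0,0,-1,-8,-1,0.4,0,0,0,-1,-12,-1,0.4,0,0,0,-1,-16,-1,0.4,0,0,0,-2,-20,-1,0.4,0,0,0,-2,-24,-1,0.4,0,0,0,-2,-28,-1,0.4,0,0,0,-2,-32,-1,0.4,0,0,0,-3,-36,-1,0.4,0,0,0,-3,-38,-1,0.4,0,0,0,-3,-40,-1,0.4]

```text
clock: 5.25
position: [0.5162, 0.0543, 0.0877]
ee_rot: [0.001, 0.043, 0.999, 0.008]
contact_force: [5.9, 31.6, 2.7]
width: 0.0344
gripper_force: 31.6
```

>>> jog_arm:
  deltas: [0,0,0,0,-2,0,0.4,0,0,0,0,-4,0,0.4,0,0,0,-1,-6,0,0.4,0,0,0,-1,-8,0,0.4]

```text
clock: 5.65
position: [0.5161, 0.054, 0.0876]
ee_rot: [0.002, 0.046, 0.999, 0.015]
contact_force: [9.5, 55.6, -2.0]
width: 0.0346
gripper_force: 44.2
```

>>> jog_arm:
  deltas: [0,0,0,1,5,0,0.4,0,0,0,1,10,0,0.4,0,0,0,1,11,0,0.4,0,0,0,1,11,0,0.4]

```text
clock: 6.05
position: [0.5163, 0.0546, 0.0877]
ee_rot: [0.001, 0.042, 0.999, 0.005]
contact_force: [5.1, 15.4, 2.3]
width: 0.0344
gripper_force: 24.4
```

```bash
python3 - <<'E'
from h import *
n="scene";im=imaging.get_image(n); cv2.imwrite(f"pics/{n}4.png",im)
K=6;u0,v0=185,130
a=cv2.resize(im[v0:v0+100,u0:u0+110],None,fx=K,fy=K,interpolation=cv2.INTER_CUBIC)
q=lambda p:tuple(((proj(n,p)-[u0,v0]+.5)*K).astype(int).tolist())
for y in(-.16,.12): cv2.line(a,q(P(-.08,y,.03)),q(P(.08,y,.03)),(0,0,255),1)
cv2.imwrite("pics/c4.png",a)
s=manip.get_state();print(s["position"],s["width"],s["gripper_force"],s["contact_force"])
E
```

```text
[0.51625121 0.05459186 0.08770731] 0.03462735022896831 24.578501880168915 [ 4.43826783 16.10384217  2.86562457]
```

View pics/c4.png

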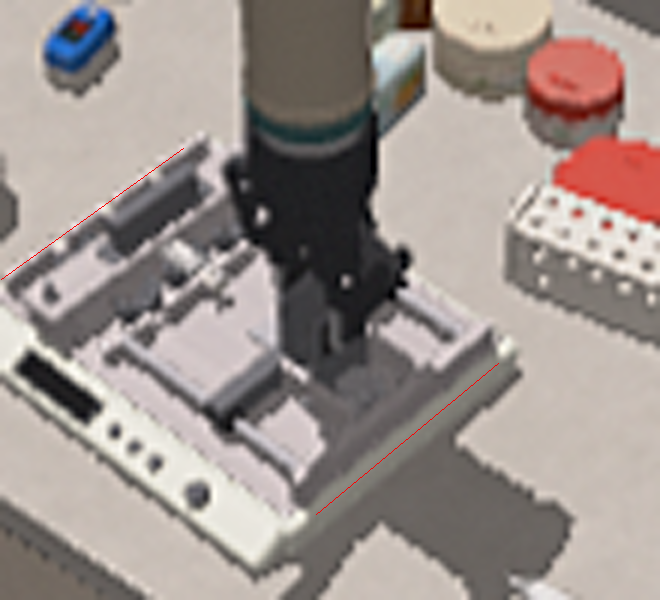

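The pusher is at its rear stop: the tab face reads about -0.069 and there is a hard force. I'll go forward 4 mm to the 0.064 notch, then let go.

>>> jog_arm:
  deltas: [0,0,0,0,2,0,0.4,0,0,0,0,4,0,0.4,0,0,0,0,5,0,0.4,0,0,0,0,5,0,0.4]

```text
clock: 6.5
position: [0.5162, 0.0548, 0.0876]
ee_rot: [0.001, 0.04, 0.999, 0.0]
contact_force: [4.9, 2.4, 2.4]
width: 0.0343
gripper_force: 18.7
```

Unloaded at 0.0548, which is the stop itself. Forward 3.5 mm from there.

>>> jog_arm:
  deltas: [0,0,0,0,2,0,0.4,0,0,0,0,4,0,0.4,0,0,0,0,4,0,0.4,0,0,0,0,4,0,0.4]

```text
clock: 6.9
position: [0.5164, 0.0579, 0.0876]
ee_rot: [0.001, 0.04, 0.999, -0.0]
contact_force: [6.2, -1.3, 1.8]
width: 0.0346
gripper_force: 18.0
```

>>> jog_arm:
  deltas: [0,0,0,0,0.5,0,0.45,0,0,0,0,0.5,0,0.5,0,0,0,0,0.5,0,0.55,0,0,0,0,0.5,0,0.6,0,0,0,0,0.5,0,0.65,0,0,0,0,0.5,0,0.65]

```text
clock: 7.5
position: [0.5133, 0.0591, 0.0865]
ee_rot: [-0.002, 0.04, 0.999, -0.0]
contact_force: [-1.2, -2.7, -3.2]
width: 0.0555
gripper_force: 1.9
```

>>> jog_arm:
  deltas: [0,0,0,0,-8,0,0.65,0,0,0,0,-8,0,0.65]

```text
clock: 7.7
position: [0.5153, 0.0512, 0.0875]
ee_rot: [0.0, 0.041, 0.999, 0.0]
contact_force: [1.0, 0.5, 0.1]
width: 0.0554
gripper_force: 0.0
```

>>> jog_arm:
  deltas: [0,0,0,0,-3,0,0.65,0,0,0,0,-6,0,0.65,0,0,0,0,-8,0,0.65,0,0,0,0,-8,0,0.65]

```text
clock: 8.1
position: [0.5152, 0.0467, 0.0875]
ee_rot: [0.0, 0.042, 0.999, 0.004]
contact_force: [0.4, 11.6, 0.5]
width: 0.0553
gripper_force: 5.7
```

It is locked: it resists 2.4 mm before the end stop, so it is in the rearmost notch. Next, the bar.

>>> jog_arm:
  deltas: [0,0,0,0,9,0,0.8,0,0,0,0,9,0,1,0,0,0,0,9,0,1,0,0,0,0,9,40,1,0,0,0,0,9,80,1,0,0,0,4,50,90,1,0,0,0,8,95,90,1,0,0,0,12,135,80,1,0,0,0,12,154,60,0.8,0,0,0,12,154,40,0.6,0,0,0,12,154,40,0.6]

```text
clock: 9.2
position: [0.5251, 0.1971, 0.1247]
ee_rot: [-0.003, 0.04, 0.999, -0.001]
contact_force: [0.3, 0.2, -1.0]
width: 0.0506
gripper_force: 0.0
```

```bash
python3 - <<'E'
from h import *
o=[]
for n,u0,v0 in(("scene",180,130),):
    im=imaging.get_image(n);cv2.imwrite(f"pics/{n}5.png",im)
    o.append(cv2.resize(im[v0:v0+60,u0:u0+70],None,fx=8,fy=8,interpolation=cv2.INTER_CUBIC))
cv2.imwrite("pics/c5.png",np.hstack(o))
s=manip.get_state();print(s["position"])
E
```

```text
[0.52619207 0.19689606 0.12618955]
```

View pics/c5.png

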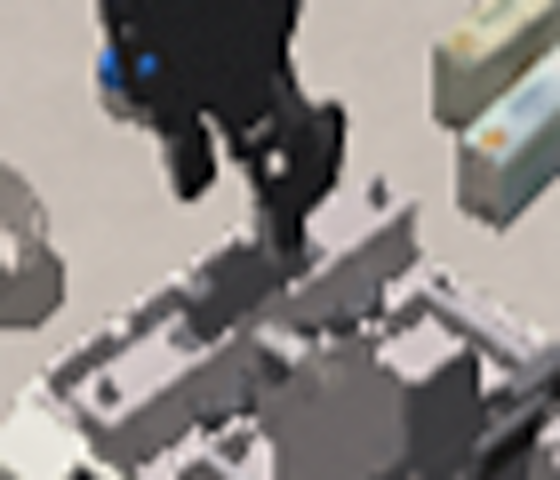

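The fingers straddle the rib at around (240,270). I'll descend and close.

>>> jog_arm:
  deltas: [0,0,0,1,2,-15,0.6,0,0,0,1,2,-30,0.6,0,0,0,1,2,-40,0.55,0,0,0,1,2,-50,0.5,0,0,0,1,2,-50,0.4,0,0,0,1,2,-50,0.35,0,0,0,1,2,-50,0.3]

```text
clock: 9.95
position: [0.5287, 0.1993, 0.078]
ee_rot: [0.001, 0.04, 0.999, 0.0]
contact_force: [-0.8, -1.2, 0.2]
width: 0.0254
gripper_force: 0.0
```

>>> jog_arm:
  deltas: [0,0,0,0,0,0,0.25,0,0,0,0,0,0,0.2,0,0,0,0,0,0,0.16,0,0,0,0,0,0,0.13,0,0,0,0,0,0,0.1,0,0,0,0,0,0,0.1]
  grip_force: 30

```text
clock: 10.55
position: [0.5288, 0.2009, 0.0781]
ee_rot: [0.001, 0.041, 0.999, 0.002]
contact_force: [-0.3, 5.3, 3.5]
width: 0.0116
gripper_force: 31.2
```

>>> jog_arm:
  deltas: [0,0,0,0,2,0,0.3,0,0,0,0,3,-4,0.3,0,0,0,0,3,-5,0.3,0,0,0,0,3,-5,0.2,0,0,0,0,3,-5,0.1,0,0,0,0,3,-5,0.08,0,0,0,0,3,-5,0.05]
  grip_force: 40

```text
clock: 11.25
position: [0.5281, 0.2021, 0.0721]
ee_rot: [-0.0, 0.04, 0.999, -0.0]
contact_force: [-0.0, -0.6, -0.3]
width: 0.0116
gripper_force: 39.9
```

>>> jog_arm:
  deltas: [0,0,0,0,0,0,0.05,0,0,0,0,0,0,0.05,0,0,0,0,0,0,0.05]

```text
clock: 11.55
position: [0.528, 0.2023, 0.0722]
ee_rot: [-0.0, 0.04, 0.999, 0.0]
contact_force: [-0.0, 0.6, -0.7]
width: 0.0113
gripper_force: 39.8
```

>>> jog_arm:
  deltas: [0,0,0,0,0,5,0.05,0,0,0,0,0,10,0.05,0,0,0,0,0,18,0.05,0,0,0,0,0,28,0.05,0,0,0,0,0,45,0.05,0,0,0,0,0,70,0.05,0,0,0,0,0,95,0.05,0,0,0,0,0,95,0.05]

```text
clock: 12.35
position: [0.5308, 0.203, 0.1718]
ee_rot: [0.004, 0.04, 0.999, 0.001]
contact_force: [1.3, 0.4, -2.2]
width: 0.0114
gripper_force: 39.8
```

>>> jog_arm:
  deltas: [0,0,0,-1,-25,0,0.05,0,0,0,-3,-60,0,0.05,0,0,0,-5,-100,0,0.05,0,0,0,-7,-140,0,0.05,0,0,0,-9,-180,0,0.05,0,0,0,-11,-220,0,0.05,0,0,0,-12,-255,0,0.05,0,0,0,-13,-277,-20,0.05,0,0,0,-13,-277,-55,0.05,0,0,0,-13,-277,-90,0.05,0,0,0,-13,-277,-120,0.05,0,0,0,-13,-277,-138,0.05,0,0,0,-13,-277,-138,0.05]

```text
clock: 13.65
position: [0.5123, -0.074, 0.0264]
ee_rot: [-0.004, 0.04, 0.999, 0.001]
contact_force: [-0.8, -0.1, -1.4]
width: 0.0108
gripper_force: 39.7
```

>>> jog_arm:
  deltas: [0,0,0,0,0,-4,0.05,0,0,0,0,0,-8,0.05,0,0,0,0,0,-10,0.05,0,0,0,0,0,-10,0.05]

```text
clock: 14.05
position: [0.5155, -0.0747, 0.0198]
ee_rot: [0.0, 0.04, 0.999, -0.0]
contact_force: [0.0, 0.2, -1.5]
width: 0.0113
gripper_force: 39.7
```

>>> jog_arm:
  deltas: [0,0,0,0,0,-1,0.05,0,0,0,0,0,-2,0.05,0,0,0,0,0,-3,0.05,0,0,0,0,0,-3,0.05]

```text
clock: 14.45
position: [0.5155, -0.0748, 0.0176]
ee_rot: [0.001, 0.04, 0.999, -0.0]
contact_force: [-2.1, 1.1, 7.9]
width: 0.0114
gripper_force: 41.1
```

>>> jog_arm:
  deltas: [0,0,0,0,0,1,0.05,0,0,0,0,0,1,0.2,0,0,0,0,0,1,0.35,0,0,0,0,0,1,0.4,0,0,0,0,0,25,0.4,0,0,0,0,0,60,0.4,0,0,0,0,0,100,0.4,0,0,-8,1,25,135,0.4,0,0,-16,2,50,135,0.4,0,0,-24,3,75,135,0.4,0,0,-32,4,100,135,0.4,0,0,-40,5,125,135,0.4,0,0,-48,6,150,135,0.4,0,0,-56,7,175,135,0.4,0,0,-64,8,200,135,0.4,0,0,-72,9,225,135,0.4,0,0,-80,10,250,135,0.4,0,0,-87,11,276,120,0.4,0,0,-90,12,277,100,0.4,0,0,-90,12,277,90,0.4]

```text
clock: 16.45
position: [0.5262, 0.2029, 0.1047]
ee_rot: [-0.001, 0.734, 0.679, -0.001]
contact_force: [-0.3, 0.2, -0.1]
width: 0.0344
gripper_force: 0.0
```

```bash
python3 - <<'E'
from h import *
o=[]
for n,u0,v0 in(("scene",185,135),):
    im=imaging.get_image(n);cv2.imwrite(f"pics/{n}6.png",im)
    o.append(cv2.resize(im[v0:v0+90,u0:u0+120],None,fx=6,fy=6,interpolation=cv2.INTER_CUBIC))
cv2.imwrite("pics/c6.png",np.hstack(o))
s=manip.get_state();print(s["position"],s["ee_rot"],s["width"],s["qpos"][5])
E
```

```text
[0.52536156 0.20204417 0.10348426] [-0.00111742  0.73440037  0.67871174 -0.00228545] 0.03412626483993304 0.32260511911131473
```

View pics/c6.png

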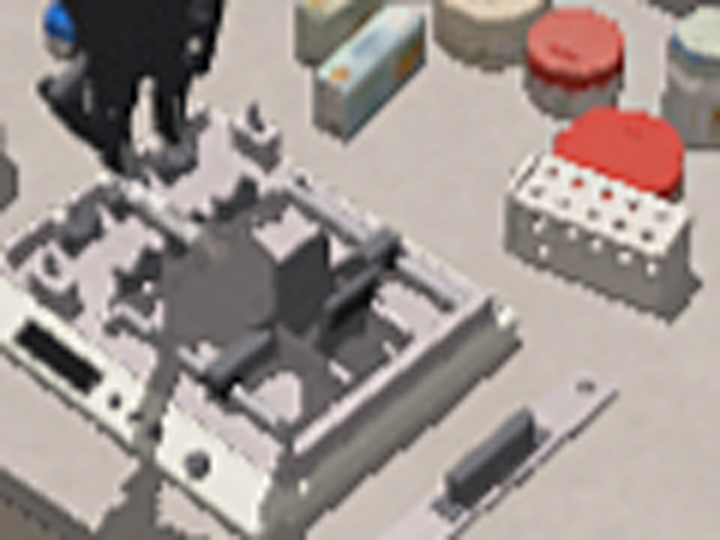

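The bar lies flat at the right and only the middle lane holds a spent syringe, at (160,215). I'll descend over its barrel and grip.

>>> jog_arm:
  deltas: [0,0,0,1,0,-20,0.4,0,0,0,1,0,-40,0.4,0,0,0,1,0,-50,0.4,0,0,0,1,0,-58,0.4,0,0,0,1,0,-58,0.4,0,0,0,1,0,-58,0.3,0,0,0,1,0,-58,0.24,0,0,0,1,0,-58,0.2,0,0,0,1,0,-58,0.17,0,0,0,1,0,-58,0.14,0,0,0,1,0,-58,0.12,0,0,0,1,0,-58,0.1]
  grip_force: 25

```text
clock: 17.7
position: [0.5295, 0.2024, 0.0491]
ee_rot: [0.001, 0.735, 0.678, 0.001]
contact_force: [2.5, -1.7, 3.7]
width: 0.0124
gripper_force: 24.6
```

>>> jog_arm:
  deltas: [0,0,0,1,0,10,0.05,0,0,0,1,0,25,0.05,0,0,0,1,0,45,0.05,0,0,0,0,30,60,0.05,0,0,0,-8,70,60,0.05,0,0,0,-16,110,60,0.05,0,0,0,-24,150,60,0.05,0,0,0,-32,190,60,0.05,0,0,0,-32,218,50,0.05,0,0,0,-32,218,25,0.05,0,0,0,-32,218,5,0.05,0,0,0,-32,218,5,0.05]

```text
clock: 18.9
position: [0.4927, 0.4188, 0.05]
ee_rot: [-0.001, 0.735, 0.678, -0.005]
contact_force: [-0.7, -1.1, -0.1]
width: 0.0123
gripper_force: 24.4
```

```bash
python3 - <<'E'
from h import *
o=[]
for n,u0,v0 in(("scene",130,120),("top",75,160)):
    im=imaging.get_image(n);cv2.imwrite(f"pics/{n}7.png",im)
    o.append(cv2.resize(im[v0:v0+70,u0:u0+80],(400,350),interpolation=cv2.INTER_CUBIC))
cv2.imwrite("pics/c7.png",np.hstack(o))
s=manip.get_state();print(s["position"],s["width"],s["gripper_force"])
E
```

```text
[0.49541834 0.41993477 0.05318011] 0.01273787008057133 24.413426220417023
```

View pics/c7.png

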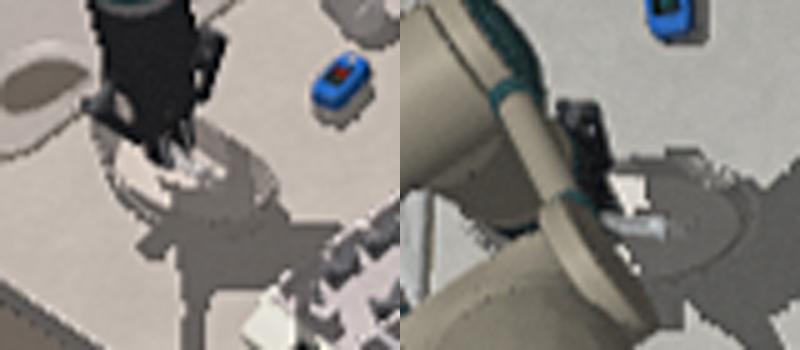

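The syringe is held over the dish. I'll release it, rise, and measure the syringes and the rib (a known point) numerically.

>>> jog_arm:
  deltas: [0,0,0,0,0,-12,0.05,0,0,0,0,0,-24,0.05,0,0,0,0,0,-26,0.05,0,0,0,0,0,-26,0.2,0,0,0,0,0,-26,0.3,0,0,0,0,0,-26,0.3,0,0,0,0,0,0,0.3,0,0,0,0,0,40,0.3,0,0,0,0,0,90,0.3,0,0,0,0,0,110,0.3]

```text
clock: 20.0
position: [0.4983, 0.4218, 0.1691]
ee_rot: [0.001, 0.735, 0.678, 0.005]
contact_force: [0.7, 0.6, 0.2]
width: 0.0255
gripper_force: 0.0
```

```bash
cat > syr.py <<'E'
from h import *
def run(tag,pos):
  for n in("top","scene"):
    im=imaging.get_image(n);cv2.imwrite(f"pics/{n}{tag}.png",im)
    g=im.astype(np.float32)
    # rib check
    p=proj(n,[.5175,-.0748,.025]);r=9;u0,v0=int(p[0]),int(p[1])
    w=cv2.cvtColor(im,cv2.COLOR_BGR2GRAY)[v0-r:v0+r+1,u0-r:u0+r+1].astype(float)
    m=(w<115);yy,xx=np.nonzero(m)
    if m.sum()>8: print(n,"rib",onz(n,xx.mean()+u0-r,yy.mean()+v0-r,.022).round(4),m.sum())
    for c,a in pos:
      th=np.radians(a);d=np.array([np.cos(th),np.sin(th)]);e=np.array([-d[1],d[0]])
      s=np.arange(-.085,.085,.001);t=np.arange(-.02,.0201,.001)
      Q=np.array([[proj(n,[*(np.array(c)+d*i+e*j),.0075]) for j in t] for i in s],np.float32)
      I=cv2.remap(g,Q[...,0],Q[...,1],cv2.INTER_LINEAR)
      bg=np.median(np.r_[I[:,:3].reshape(-1,3),I[:,-3:].reshape(-1,3)],0)
      D=np.abs(I-bg).max(2);D[D<12]=0
      prof=D[:,12:29].sum(1);lim=.25*np.median(prof[prof>0])
      k=np.nonzero(prof>lim)[0];
      rows=[i for i in range(len(s)) if D[i].sum()>0 and abs(s[i])<.05]
      cen=[(D[i]*t).sum()/D[i].sum() for i in rows];f=np.polyfit(s[rows],cen,1)
      print(n,"ends s",s[k[0]].round(4),s[k[-1]].round(4),"lat",f[1].round(4),"dang",np.degrees(np.arctan(f[0])).round(1))
      print("  ",(prof[::4]).astype(int).tolist())
E
python3 - <<'E'
from syr import *
run(8,[((.481,-.183),96.3),((.4415,-.2175),76.6)])
print(manip.get_state()["position"])
E
```

```text
top rib [ 0.5212 -0.0765  0.022 ] 91Traceback (most recent call last):
  File "<stdin>", line 2, in <module>
  File "syr.py", line 14, in run
    Q=np.array([[proj(n,[*(np.array(c)+d*i+e*j),.0075]) for j in t] for i in s],np.float32)
                 ~~~~^^^^^^^^^^^^^^^^^^^^^^^^^^^^^^^^^^
  File "h.py", line 10, in proj
    K,T=cal(n); q=K@(T[:3,:3].T@(np.array(p)-T[:3,3])); return q[:2]/q[2]
        ~~~^^^
  File "h.py", line 4, in cal
    c=imaging.calibration(n); return np.array(c["mtx"]),np.array(c["cam_to_world"])
ValueError: time passes only in moves, steps and waits
```

Calibration calls are limited, so I'll cache them.

```bash
sed -i 's/^def cal(n):/import functools\n@functools.lru_cache\ndef cal(n):/' h.py
python3 - <<'E'
from syr import *
run(8,[((.481,-.183),96.3),((.4415,-.2175),76.6)])
E
```

```text
top rib [ 0.5208 -0.0764  0.022 ] 92
top ends s -0.054 0.063 lat -0.0021 dang 2.2
   [0, 0, 0, 0, 0, 0, 0, 0, 141, 109, 202, 68, 290, 226, 369, 296, 182, 303, 490, 338, 393, 383, 228, 231, 383, 461, 502, 404, 302, 404, 550, 500, 498, 427, 242, 299, 137, 84, 24, 0, 0, 0, 0]
top ends s -0.055 0.066 lat 0.0008 dang 1.2
   [0, 0, 0, 0, 0, 0, 0, 0, 646, 189, 176, 271, 236, 0, 375, 201, 359, 181, 369, 266, 370, 333, 243, 361, 491, 421, 264, 382, 468, 463, 266, 440, 486, 500, 289, 311, 69, 76, 49, 0, 0, 0, 0]
scene rib [ 0.5152 -0.0752  0.022 ] 124
scene ends s -0.061 0.064 lat 0.0021 dang -1.0
   [0, 0, 0, 0, 0, 0, 343, 775, 568, 273, 498, 247, 261, 307, 540, 243, 333, 564, 768, 452, 545, 555, 585, 641, 913, 889, 589, 563, 708, 697, 644, 585, 713, 695, 485, 283, 329, 250, 0, 0, 0, 0, 0]
scene ends s -0.061 0.084 lat 0.0029 dang -2.0
   [0, 0, 0, 0, 0, 0, 118, 919, 1043, 279, 261, 180, 188, 206, 276, 428, 454, 366, 812, 287, 341, 459, 435, 426, 550, 701, 543, 495, 588, 497, 566, 575, 581, 500, 414, 180, 29, 63, 12, 0, 0, 146, 275]
```

>>> jog_arm:
  deltas: [0,0,0,-1,-30,0,0.4,0,0,0,-2,-70,0,0.4,0,0,0,-4,-115,0,0.4,0,0,0,-6,-160,0,0.4,0,0,0,-8,-205,0,0.4,0,0,0,-10,-250,0,0.4,0,0,2,-12,-295,0,0.4,0,0,4,-13,-340,0,0.4,0,0,6,-14,-385,0,0.4,0,0,8,-16,-430,0,0.4,0,0,10,-18,-475,0,0.4,0,0,11.4,-19,-520,0,0.4,0,0,11.4,-20,-555,-20,0.4,0,0,11.4,-20,-583,-50,0.4,0,0,11.4,-20,-583,-80,0.4,0,0,11.4,-20,-583,-100,0.4,0,0,11.4,-20,-583,-100,0.4,0,0,11.4,-20,-583,-100,0.4]

```text
clock: 21.95
position: [0.4753, -0.1622, 0.0624]
ee_rot: [-0.001, 0.664, 0.748, -0.0]
contact_force: [0.7, 0.1, 1.3]
width: 0.0342
gripper_force: 0.0
```

```bash
python3 - <<'E'
from h import *
for n,u0,v0 in(("scene",235,175),):
    im=imaging.get_image(n);cv2.imwrite(f"pics/{n}9.png",im)
    c=cv2.resize(im[v0:v0+90,u0:u0+100],None,fx=6,fy=6,interpolation=cv2.INTER_CUBIC)
    q=lambda p:tuple(((proj(n,p)-[u0,v0]+.5)*6).astype(int).tolist())
    for p in((.4786,-.161,.0075),(.4446,-.196,.0075)): cv2.circle(c,q(p),3,(0,0,255),1)
    cv2.imwrite("pics/c9.png",c)
s=manip.get_state();print(s["position"],s["ee_rot"],s["qpos"][5])
E
```

```text
[ 0.47619757 -0.16254725  0.06331655] [-1.56526727e-04  6.63943741e-01  7.47782511e-01 -2.52983015e-05] -0.5859910618142531
```

View pics/c9.png

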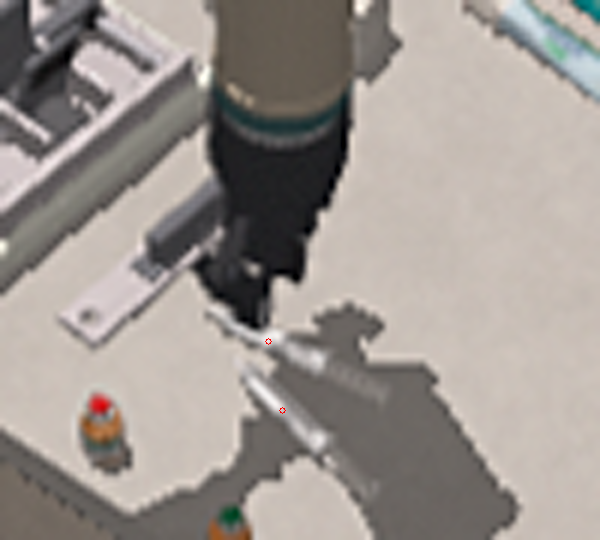

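The estimated grasp points (red) lie on the barrels. A finger at S1 would hit S2's nozzle, so I take S2 first with a narrow opening.

>>> jog_arm:
  deltas: [0,0,-7,-10,-11,0,0.25,0,0,-14,-20,-22,0,0.25,0,0,-20.6,-32,-33.5,0,0.25,0,0,-20.6,-32,-33.5,0,0.25,0,0,-20.6,-32,-33.5,0,0.25,0,0,-20.6,-32,-33.5,0,0.25,0,0,-20.6,-32,-33.5,0,0.25]

```text
clock: 22.7
position: [0.4449, -0.1959, 0.0636]
ee_rot: [0.0, 0.787, 0.618, 0.0]
contact_force: [0.5, 0.1, 0.2]
width: 0.0214
gripper_force: 0.0
```

>>> jog_arm:
  deltas: [0,0,0,-0.5,0,-15,0.25,0,0,0,-0.5,0,-30,0.25,0,0,0,-0.5,0,-38,0.25,0,0,0,-0.5,0,-44,0.25,0,0,0,-0.5,0,-49,0.25,0,0,0,-0.5,0,-49,0.25,0,0,0,-0.5,0,-49,0.25]

```text
clock: 23.4
position: [0.4439, -0.1963, 0.0145]
ee_rot: [0.0, 0.787, 0.617, 0.0]
contact_force: [0.5, 0.0, -0.7]
width: 0.0213
gripper_force: 0.0
```

>>> jog_arm:
  deltas: [0,0,0,0,0,0,0.21,0,0,0,0,0,0,0.18,0,0,0,0,0,0,0.16,0,0,0,0,0,0,0.14,0,0,0,0,0,0,0.1,0,0,0,0,0,0,0.05,0,0,0,0,0,0,0.05]
  grip_force: 30

```text
clock: 24.1
position: [0.4439, -0.1964, 0.0147]
ee_rot: [0.0, 0.787, 0.617, 0.0]
contact_force: [-0.8, -0.9, 5.9]
width: 0.012
gripper_force: 29.9
```

>>> jog_arm:
  deltas: [0,0,0,0,0,10,0.05,0,0,0,0,0,30,0.05,0,0,0,0,0,60,0.05,0,0,0,0,0,100,0.05,0,0,1,0,0,140,0.05,0,0,2,10,30,145,0.05,0,0,3,23,70,145,0.05,0,0,4,36,110,145,0.05,0,0,5,49,150,145,0.05,0,0,6,62,190,145,0.05,0,0,7,75,230,145,0.05,0,0,8,88,270,145,0.05,0,0,9.2,101,310,145,0.05,0,0,9.2,114,350,145,0.05,0,0,9.2,124,380,125,0.05,0,0,9.2,128,395,100,0.05,0,0,9.2,128,395,85,0.05,0,0,9.2,128,395,85,0.05,0,0,9.2,128,395,85,0.05,0,0,9.2,128,395,85,0.05]

```text
clock: 26.1
position: [0.5723, 0.1985, 0.1005]
ee_rot: [0.001, 0.735, 0.678, 0.001]
contact_force: [-0.2, -0.2, -0.9]
width: 0.0122
gripper_force: 29.4
```

```bash
python3 - <<'E'
from h import *
s=manip.get_state();p=s["position"];print(p,s["ee_rot"],s["width"],s["gripper_force"])
ax=p-[0,0,.0072]; yh=np.r_[R@[0,1],0]
u0,v0=190,110
im=imaging.get_image("scene");cv2.imwrite("pics/scene10.png",im)
c=cv2.resize(im[v0:v0+80,u0:u0+90],None,fx=7,fy=7,interpolation=cv2.INTER_CUBIC)
q=lambda x:tuple(((proj("scene",x)-[u0,v0]+.5)*7).astype(int).tolist())
for d,col in((-.079,(0,0,255)),(-.038,(0,255,0)),(-.039+.0,(0,255,0)),(.039,(255,0,0))): cv2.circle(c,q(ax+yh*d),3,col,1)
cv2.imwrite("pics/c10.png",c)
E
```

```text
[0.5723453  0.19849443 0.10054651] [5.31991390e-04 7.35277862e-01 6.77765058e-01 8.42078326e-04] 0.012196245258298384 29.386746883392334
```

View pics/c10.png

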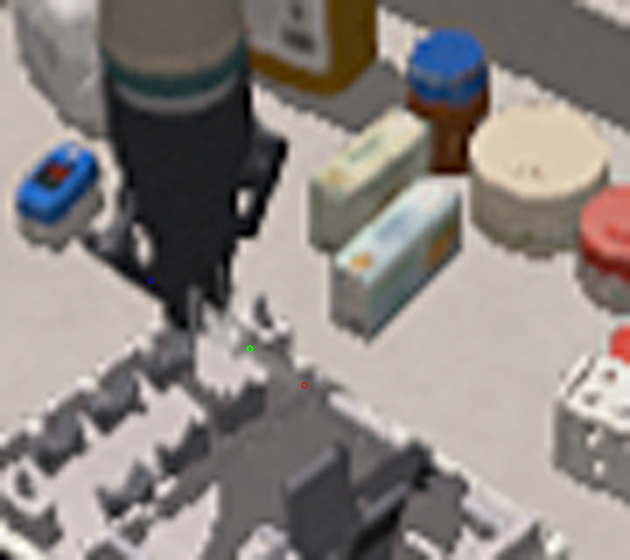

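The held syringe is over the far lane, but details are too coarse to read its axial position. I'll lower by feel: a misfit would stop it 7 mm early.

>>> jog_arm:
  deltas: [0,0,0,0,0,-15,0.05,0,0,0,0,0,-28,0.05,0,0,0,0,0,-34,0.05,0,0,0,0,0,-38,0.05,0,0,0,0,0,-41,0.05,0,0,0,0,0,-41,0.05]

```text
clock: 26.75
position: [0.5717, 0.1987, 0.0585]
ee_rot: [0.0, 0.735, 0.678, -0.0]
contact_force: [-1.4, -0.0, 1.4]
width: 0.0122
gripper_force: 29.4
```

>>> jog_arm:
  deltas: [0,0,0,0,0,-2,0.05,0,0,0,0,0,-4,0.05,0,0,0,0,0,-6,0.05,0,0,0,0,0,-6,0.05]

```text
clock: 27.15
position: [0.5717, 0.1982, 0.0554]
ee_rot: [0.001, 0.735, 0.678, 0.0]
contact_force: [-4.6, -3.6, 16.0]
width: 0.012
gripper_force: 31.1
```

>>> jog_arm:
  deltas: [0,0,0,0,0,4,0.05,0,0,0,-1.5,-2,4,0.05,0,0,0,-1.5,-2,2,0.05,0,0,0,-1.5,-2,0,0.05,0,0,0,-1.5,-2,0,0.05]

```text
clock: 27.65
position: [0.5711, 0.1962, 0.0533]
ee_rot: [0.001, 0.735, 0.678, 0.0]
contact_force: [-1.0, -3.1, 10.1]
width: 0.0121
gripper_force: 30.5
```

>>> jog_arm:
  deltas: [0,0,0,0,-1,1,0.05,0,0,0,0,-2,1,0.05,0,0,0,0,-2,0,0.05,0,0,0,0,-2,0,0.05]

```text
clock: 28.05
position: [0.5712, 0.1958, 0.0533]
ee_rot: [0.0, 0.735, 0.678, 0.001]
contact_force: [-0.3, 2.0, 8.6]
width: 0.0123
gripper_force: 30.5
```

>>> jog_arm:
  deltas: [0,0,0,0,1,1,0.05,0,0,0,0,1,1,0.15,0,0,0,0,1,1,0.22,0,0,0,0,1,1,0.28,0,0,0,0,1,10,0.3,0,0,0,0,1,30,0.3,0,0,0,0,1,70,0.3,0,0,0,-20,-30,115,0.3,0,0,0,-30,-75,115,0.3,0,0,0,-40,-120,115,0.3,0,0,0,-50,-165,115,0.3,0,0,0,-60,-210,115,0.3,0,0,0,-60,-210,115,0.3]

```text
clock: 29.35
position: [0.5086, -0.0199, 0.1677]
ee_rot: [0.001, 0.737, 0.676, -0.001]
contact_force: [0.4, 0.5, 0.6]
width: 0.0255
gripper_force: 0.0
```

```bash
python3 - <<'E'
from syr import *
run(11,[((.481,-.183),96.3)])
print(manip.get_state()["position"])
# lane c profile, lane axis at z .0456
MID2=np.array([.530,.202])
for n in("scene","top"):
    im=cv2.imread(f"pics/{n}11.png");o=cv2.imread(f"pics/{n}6.png" if n=="scene" else "pics/top0.png")
    for lx in(.042,0.):
        print(n,lx,[int(cv2.cvtColor(im,cv2.COLOR_BGR2GRAY)[tuple(np.round(proj(n,np.r_[MID2+R@[lx,y],.05])).astype(int)[::-1])]) for y in np.arange(-.085,.05,.005)])
E
```

```text
top rib [ 0.5189 -0.0836  0.022 ] 220
top ends s -0.085 0.066 lat -0.0009 dang -3.4
   [1357, 1360, 1364, 1382, 1366, 1371, 1374, 1361, 1365, 1381, 1575, 1531, 1105, 378, 169, 252, 67, 247, 686, 936, 818, 675, 702, 735, 516, 425, 507, 684, 858, 780, 802, 834, 719, 919, 990, 357, 269, 341, 160, 0, 0, 0, 0]
scene rib [ 0.5133 -0.0817  0.022 ] 215
scene ends s -0.085 0.062 lat -0.0011 dang -1.6
   [1673, 1656, 1659, 1651, 1674, 1680, 1249, 793, 1007, 1488, 1386, 1363, 1151, 302, 195, 232, 190, 274, 868, 1230, 1173, 933, 934, 862, 695, 610, 902, 1299, 1274, 1283, 1297, 1283, 1286, 1186, 808, 497, 543, 227, 0, 0, 0, 0, 0]
[ 0.50981362 -0.01600739  0.16761887]
scene 0.042 [169, 169, 146, 206, 155, 155, 185, 169, 191, 132, 169, 224, 227, 216, 222, 222, 224, 224, 225, 227, 228, 232, 174, 149, 130, 130, 180]
scene 0.0 [198, 198, 198, 205, 205, 83, 91, 117, 46, 81, 100, 127, 197, 200, 197, 197, 200, 189, 76, 71, 93, 107, 100, 93, 87, 177, 175]
top 0.042 [201, 146, 129, 186, 157, 191, 199, 204, 215, 150, 177, 197, 219, 214, 211, 199, 195, 216, 220, 211, 217, 212, 218, 134, 194, 174, 175]
top 0.0 [198, 197, 198, 198, 198, 197, 203, 78, 167, 216, 102, 112, 109, 201, 200, 193, 193, 194, 192, 197, 202, 77, 92, 114, 111, 97, 182]
```

S1 is still in place and lane c shows a bright barrel. Now S1.

>>> jog_arm:
  deltas: [0,0,4,-10,-45,0,0.35,0,0,8,-20,-90,-10,0.35,0,0,11.7,-31,-130,-40,0.35,0,0,11.7,-31,-146,-75,0.35,0,0,11.7,-31,-146,-104,0.35,0,0,11.7,-31,-146,-104,0.35,0,0,11.7,-31,-146,-104,0.35,0,0,11.7,-31,-146,-104,0.35,0,0,11.7,-31,-146,-104,0.35]

```text
clock: 30.35
position: [0.4806, -0.161, 0.065]
ee_rot: [0.002, 0.662, 0.75, 0.001]
contact_force: [-0.3, -0.1, 0.0]
width: 0.0301
gripper_force: 0.0
```

>>> jog_arm:
  deltas: [0,0,0,-2,0,-15,0.35,0,0,0,-2,0,-30,0.35,0,0,0,-2,0,-40,0.35,0,0,0,-2,0,-46,0.3,0,0,0,-2,0,-50,0.3,0,0,0,-2,0,-50,0.25,0,0,0,-2,0,-50,0.25]

```text
clock: 31.05
position: [0.4775, -0.1614, 0.0136]
ee_rot: [0.0, 0.662, 0.749, 0.0]
contact_force: [0.2, 0.5, -0.6]
width: 0.0217
gripper_force: 0.0
```

>>> jog_arm:
  deltas: [0,0,0,0,0,0,0.21,0,0,0,0,0,0,0.18,0,0,0,0,0,0,0.16,0,0,0,0,0,0,0.14,0,0,0,0,0,0,0.1,0,0,0,0,0,0,0.05,0,0,0,0,0,0,0.05]

```text
clock: 31.75
position: [0.4774, -0.1614, 0.0137]
ee_rot: [0.0, 0.662, 0.749, 0.0]
contact_force: [-1.0, 0.6, 5.0]
width: 0.0122
gripper_force: 29.9
```

>>> jog_arm:
  deltas: [0,0,0,0,0,10,0.05,0,0,0,0,0,30,0.05,0,0,0,0,0,60,0.05,0,0,0,0,0,100,0.05,0,0,-1,0,0,140,0.05,0,0,-3,1,30,146,0.05,0,0,-5,2,70,146,0.05,0,0,-7,3,110,146,0.05,0,0,-9,4,150,146,0.05,0,0,-11.6,6,190,146,0.05,0,0,-11.6,7,230,146,0.05,0,0,-11.6,8,270,146,0.05,0,0,-11.6,9,310,146,0.05,0,0,-11.6,10,345,130,0.05,0,0,-11.6,10,365.5,100,0.05,0,0,-11.6,10,365.5,70,0.05,0,0,-11.6,10,365.5,55,0.05,0,0,-11.6,10,365.5,50,0.05,0,0,-11.6,10,365.5,50,0.05,0,0,-11.6,10,365.5,50,0.05]

```text
clock: 33.75
position: [0.4879, 0.2043, 0.0642]
ee_rot: [0.0, 0.735, 0.679, 0.001]
contact_force: [1.1, 0.1, 0.3]
width: 0.0126
gripper_force: 29.5
```

>>> jog_arm:
  deltas: [0,0,0,0,0,-3,0.05,0,0,0,0,0,-6,0.05,0,0,0,0,0,-8,0.05,0,0,0,0,0,-8,0.05]

```text
clock: 34.15
position: [0.487, 0.2042, 0.0552]
ee_rot: [-0.0, 0.735, 0.679, -0.0]
contact_force: [-0.7, -0.0, -0.8]
width: 0.0118
gripper_force: 29.5
```

>>> jog_arm:
  deltas: [0,0,0,0,0,-1.5,0.05,0,0,0,0,0,-3,0.05,0,0,0,0,0,-4.5,0.05,0,0,0,0,0,-4.5,0.05]

```text
clock: 34.55
position: [0.4876, 0.2044, 0.0523]
ee_rot: [0.0, 0.734, 0.679, 0.001]
contact_force: [-1.8, -1.9, 10.6]
width: 0.0122
gripper_force: 30.4
```

>>> jog_arm:
  deltas: [0,0,0,0,0,1.5,0.05,0,0,0,0,0,1.5,0.15,0,0,0,0,0,1.5,0.22,0,0,0,0,0,1.5,0.28,0,0,0,0,0,10,0.3,0,0,0,0,0,30,0.3,0,0,0,0,0,70,0.3,0,0,8,2,-30,115,0.3,0,0,16,5,-75,115,0.3,0,0,24,8,-120,115,0.3,0,0,32,11,-165,115,0.4,0,0,40,14,-210,115,0.4,0,0,48,17,-255,115,0.4,0,0,56,20,-290,115,0.4,0,0,64,28,-325,115,0.4,0,0,72,28,-350,115,0.4,0,0,80,28,-380,115,0.4,0,0,88,28,-400,115,0.4,0,0,90,28,-400,115,0.4,0,0,90,28,-400,115,0.4]

```text
clock: 36.55
position: [0.515, -0.1964, 0.1661]
ee_rot: [-0.0, 0.04, 0.999, 0.0]
contact_force: [-0.1, -0.2, 0.1]
width: 0.0345
gripper_force: 0.0
```

```bash
python3 - <<'E'
from h import *
o=[]
for n,u0,v0 in(("scene",180,140),("top",155,155)):
    im=imaging.get_image(n);cv2.imwrite(f"pics/{n}12.png",im)
    c=cv2.resize(im[v0:v0+105,u0:u0+70],(400,600),interpolation=cv2.INTER_CUBIC)
    o.append(c)
    # rib dark / bar light
    p=proj(n,[.5175,-.0748,.03]);r=10;a,b=int(p[0]),int(p[1])
    g=cv2.cvtColor(im,cv2.COLOR_BGR2GRAY)[b-r:b+r+1,a-r:a+r+1];y,x=np.nonzero(g<115)
    if len(x): print(n,"rib",onz(n,x.mean()+a-r,y.mean()+b-r,.022).round(4),len(x))
cv2.imwrite("pics/c12.png",np.hstack(o))
s=manip.get_state();print(s["position"],s["ee_rot"])
E
```

```text
scene rib [ 0.5163 -0.0721  0.022 ] 124
top rib [ 0.5213 -0.0803  0.022 ] 115
[ 0.51503953 -0.19548333  0.16604062] [-1.76958984e-05  3.98730231e-02  9.99204742e-01  1.56009195e-04]
```

View pics/c12.png

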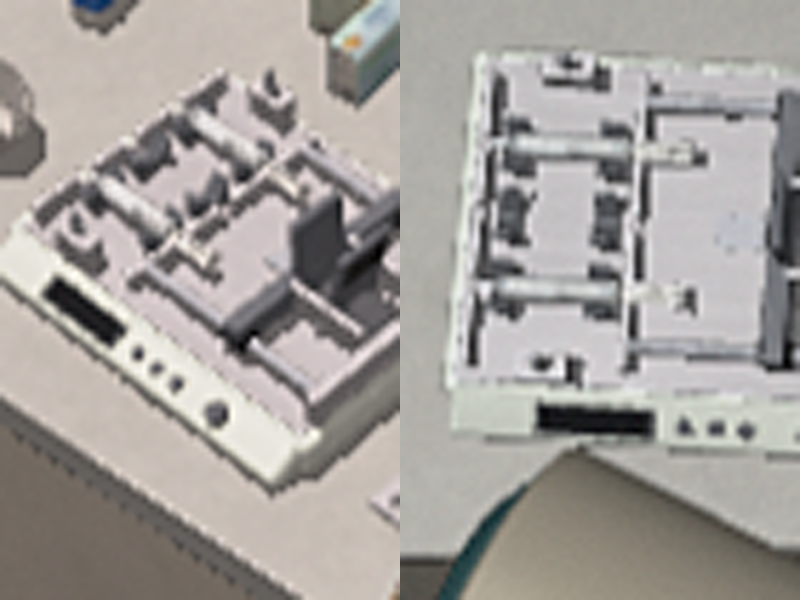

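Both syringes lie in lanes a and c between the walls with plungers drawn, the middle lane is empty, and the pusher is back. Now I'll return for the bar.

>>> jog_arm:
  deltas: [0,0,0,0,30,0,0.5,0,0,0,0,70,0,0.5,0,0,0,0,105,-20,0.5,0,0,0,0,120,-60,0.5,0,0,0,0,120,-96,0.5,0,0,0,0,120,-96,0.5,0,0,0,0,120,-96,0.5,0,0,0,0,120,-96,0.5]

```text
clock: 37.45
position: [0.5169, -0.0763, 0.0717]
ee_rot: [0.002, 0.04, 0.999, -0.0]
contact_force: [0.3, -0.4, -0.2]
width: 0.0427
gripper_force: 0.0
```

```bash
python3 - <<'E'
from h import *
n="scene"
im=imaging.get_image(n);cv2.imwrite(f"pics/{n}13.png",im)
# compare plate near hole & near end with reference shot 6 (bar just set down)
o=cv2.imread("pics/scene6.png")
p=proj(n,[.43,-.068,.006]).astype(int);r=9
A=cv2.cvtColor(o,6)[p[1]-r:p[1]+r,p[0]-r:p[0]+r].astype(np.float32);B=cv2.cvtColor(im,6)[p[1]-r:p[1]+r,p[0]-r:p[0]+r].astype(np.float32)
print(cv2.phaseCorrelate(A,B,cv2.createHanningWindow((2*r,2*r),cv2.CV_32F)),np.abs(A-B).mean())
E
```

```text
((-0.013069792187188511, 0.03875658017611272), 0.9930111712511674) 0.50579983
```

The bar has not moved. I'll descend and grip.

>>> jog_arm:
  deltas: [0,0,0,0,1,-20,0.5,0,0,0,0,1,-38,0.5,0,0,0,0,1,-47,0.5,0,0,0,0,1,-52,0.5,0,0,0,0,1,-52.5,0.4,0,0,0,0,1,-52.5,0.35,0,0,0,0,1,-52.5,0.3]

```text
clock: 38.2
position: [0.5158, -0.0749, 0.018]
ee_rot: [0.001, 0.039, 0.999, -0.0]
contact_force: [0.4, 0.6, -0.5]
width: 0.0259
gripper_force: 0.0
```

>>> jog_arm:
  deltas: [0,0,0,0,0,0,0.22,0,0,0,0,0,0,0.17,0,0,0,0,0,0,0.13,0,0,0,0,0,0,0.09,0,0,0,0,0,0,0.05,0,0,0,0,0,0,0.05,0,0,0,0,0,0,0.05]
  grip_force: 60

```text
clock: 38.9
position: [0.5154, -0.0748, 0.0178]
ee_rot: [0.0, 0.039, 0.999, -0.0]
contact_force: [-0.4, 0.4, 5.4]
width: 0.011
gripper_force: 59.2
```

>>> jog_arm:
  deltas: [0,0,0,0,0,15,0.05,0,0,0,0,0,50,0.05,0,0,0,0,0,95,0.05,0,0,0,0,0,140,0.05,0,0,0,2,30,150,0.05,0,0,0,4,70,150,0.05,0,0,0,6,110,150,0.05,0,0,0,8,150,150,0.05,0,0,0,10,190,150,0.05,0,0,0,11,230,150,0.05,0,0,0,12,260,150,0.05,0,0,0,12.6,277,135,0.05,0,0,0,12.6,277,110,0.05,0,0,0,12.6,277,92,0.05,0,0,0,12.6,277,92,0.05,0,0,0,12.6,277,92,0.05,0,0,0,12.6,277,92,0.05]

```text
clock: 40.6
position: [0.5285, 0.2019, 0.1099]
ee_rot: [0.001, 0.04, 0.999, 0.0]
contact_force: [-0.2, -0.0, -1.7]
width: 0.0109
gripper_force: 58.7
```

>>> jog_arm:
  deltas: [0,0,0,0,0,-8,0.05,0,0,0,0,0,-14,0.05,0,0,0,0,0,-18,0.05,0,0,0,0,0,-21,0.05,0,0,0,0,0,-23,0.05,0,0,0,0,0,-23,0.05]

```text
clock: 41.2
position: [0.5276, 0.2023, 0.086]
ee_rot: [-0.0, 0.039, 0.999, -0.0]
contact_force: [-0.1, -0.3, -2.4]
width: 0.011
gripper_force: 58.7
```

The underside is at about 0.068, below the pin tops with no resistance. I'll keep going down to the seat.

>>> jog_arm:
  deltas: [0,0,0,0,0,-4,0.05,0,0,0,0,0,-8,0.05,0,0,0,0,0,-11,0.05,0,0,0,0,0,-13,0.05,0,0,0,0,0,-14.5,0.05,0,0,0,0,0,-14.5,0.05]

```text
clock: 41.8
position: [0.5276, 0.2022, 0.0723]
ee_rot: [-0.0, 0.039, 0.999, 0.0]
contact_force: [-2.1, -1.0, 2.3]
width: 0.0109
gripper_force: 59.3
```

>>> jog_arm:
  deltas: [0,0,0,0,0,0.5,0.15,0,0,0,0,0,0.5,0.3,0,0,0,0,0,0.5,0.4,0,0,0,0,0,15,0.45,0,0,0,0,0,45,0.6,0,0,0,0,0,85,0.8,0,0,0,-2,-25,105,1,0,0,0,-5,-65,105,1,0,0,0,-8,-105,105,1,0,0,0,-11,-135,105,1,0,0,0,-11,-145,95,1,0,0,0,-11,-145,80,1,0,0,0,-11,-145,70,1,0,0,0,-11,-145,70,1,0,0,0,-11,-145,70,1]
  grip_force: 25

```text
clock: 43.3
position: [0.5168, 0.058, 0.1415]
ee_rot: [-0.0, 0.039, 0.999, 0.0]
contact_force: [0.7, -0.3, 1.3]
width: 0.0852
gripper_force: 0.0
```

```bash
python3 - <<'E'
from h import *
n="scene"
im=imaging.get_image(n);cv2.imwrite(f"pics/{n}14.png",im)
o=cv2.imread("pics/scene0.png");g=lambda a:cv2.cvtColor(a,6).astype(np.float32)
for x in(-.088,-.03): # near pin, rib near end: compare with the seated start picture
    p=proj(n,np.r_[np.array([.5293,.202])+R@[x,0],.07]).astype(int);r=8
    A=g(o)[p[1]-r:p[1]+r,p[0]-r:p[0]+r];B=g(im)[p[1]-r:p[1]+r,p[0]-r:p[0]+r]
    print(x,cv2.phaseCorrelate(A,B,cv2.createHanningWindow((2*r,2*r),cv2.CV_32F)),np.abs(A-B).mean())
print(manip.get_state()["position"])
E
```

```text
-0.088 ((-0.14771125766480786, -0.010759360957674602), 0.9388292590156198) 3.4901648
-0.03 ((-0.10457513673063978, 0.013098037779140093), 1.0867147855460644) 3.2622387
[0.51715207 0.05795592 0.14194105]
```

The bar sits as it did at the start, within 0.15 px. Now I'll lower over tab and lever and squeeze.

>>> jog_arm:
  deltas: [0,0,0,0,0,-15,1,0,0,0,0,0,-30,1,0,0,0,0,0,-42,1,0,0,0,0,0,-53,1,0,0,0,0,0,-53,1,0,0,0,0,0,-53,0.75,0,0,0,0,0,-53,0.68]

```text
clock: 44.05
position: [0.5174, 0.057, 0.0895]
ee_rot: [0.001, 0.039, 0.999, -0.0]
contact_force: [0.1, -1.7, 1.0]
width: 0.0592
gripper_force: 0.5
```

>>> jog_arm:
  deltas: [0,0,0,0,0,0,0.62,0,0,0,0,0,0,0.57,0,0,0,0,0,0,0.53,0,0,0,0,0,0,0.49,0,0,0,0,0,0,0.45,0,0,0,0,0,0,0.42,0,0,0,0,0,0,0.4,0,0,0,0,0,0,0.4,0,0,0,0,0,0,0.4]

```text
clock: 44.95
position: [0.5179, 0.0578, 0.091]
ee_rot: [0.002, 0.04, 0.999, 0.001]
contact_force: [-2.2, 1.3, 8.3]
width: 0.0347
gripper_force: 17.5
```

>>> jog_arm:
  deltas: [0,0,0,0,2,0,0.4,0,0,0,0,5,0,0.4,0,0,0,1,9,0,0.4,0,0,0,1,13,0,0.4,0,0,0,1,17,0,0.4,0,0,0,2,21,0,0.4,0,0,0,2,25,0,0.4,0,0,0,2,29,0,0.4,0,0,0,2.5,32,0,0.4,0,0,0,2.5,34,0,0.4,0,0,0,2.5,35,0,0.4,0,0,0,2.5,35,0,0.4,0,0,0,2.5,35,0,0.4]

```text
clock: 46.25
position: [0.5207, 0.0924, 0.091]
ee_rot: [0.002, 0.039, 0.999, 0.0]
contact_force: [-0.7, 0.6, 8.8]
width: 0.0345
gripper_force: 17.4
```

>>> jog_arm:
  deltas: [0,0,0,0,1,0,0.4,0,0,0,0,2.2,0,0.4,0,0,0,0,2.2,0,0.4,0,0,0,0,2.2,0,0.4]

```text
clock: 46.65
position: [0.5208, 0.0944, 0.091]
ee_rot: [0.002, 0.039, 0.999, 0.0]
contact_force: [-1.0, -0.5, 7.8]
width: 0.0345
gripper_force: 17.2
```

Now m ≈ 0.0283. Release.

>>> jog_arm:
  deltas: [0,0,0,0,0,0,0.45,0,0,0,0,0,0,0.5,0,0,0,0,0,0,0.55,0,0,0,0,0,0,0.6,0,0,0,0,0,0,0.65,0,0,0,0,0,0,0.65]

```text
clock: 47.25
position: [0.5191, 0.0944, 0.0885]
ee_rot: [-0.0, 0.039, 0.999, -0.0]
contact_force: [2.5, -2.7, -1.3]
width: 0.0558
gripper_force: 1.7
```

>>> jog_arm:
  deltas: [0,0,0,0,-8,0,0.65,0,0,0,0,-8,0,0.65,0,0,0,0,-8,0,0.65]

```text
clock: 47.55
position: [0.5189, 0.0868, 0.0888]
ee_rot: [-0.0, 0.04, 0.999, 0.001]
contact_force: [0.2, 0.3, 1.0]
width: 0.0555
gripper_force: 0.0
```

>>> jog_arm:
  deltas: [0,0,0,0,-3,0,0.65,0,0,0,0,-5,0,0.65,0,0,0,0,-7,0,0.65,0,0,0,0,-7,0,0.65]

```text
clock: 47.95
position: [0.5188, 0.0825, 0.0887]
ee_rot: [-0.0, 0.041, 0.999, 0.003]
contact_force: [-0.2, 10.1, -0.8]
width: 0.0557
gripper_force: 5.1
```

Locked: it resists 10 N within the notch's play. I'll retreat and check.

>>> jog_arm:
  deltas: [0,0,0,0,5,0,0.75,0,0,0,0,6,0,0.9,0,0,0,0,6,0,1,0,0,0,0,6,10,1,0,0,0,0,6,40,1,0,0,0,0,6,85,1,0,0,0,-5,-30,110,1,0,0,0,-20,-75,130,1,0,0,0,-40,-120,150,1,0,0,0,-60,-165,150,1,0,0,0,-80,-210,150,1,0,0,0,-90,-250,150,1,0,0,0,-90,-280,150,1,0,0,0,-90,-280,150,1,0,0,0,-90,-280,150,1]

```text
clock: 49.45
position: [0.429, -0.201, 0.2393]
ee_rot: [0.0, 0.04, 0.999, 0.0]
contact_force: [0.8, 0.4, -0.2]
width: 0.0856
gripper_force: 0.0
```

```bash
python3 - <<'E'
from h import *
n="scene";a=cv2.imread("pics/scene0.png")
im=imaging.get_image(n);cv2.imwrite("pics/scene15.png",im);cv2.imwrite("pics/top15.png",imaging.get_image("top"))
g=lambda x:cv2.cvtColor(x,6).astype(np.float32)
M=np.array([.5293,.202])
def cmp(lbl,q,z,r=7,o=a):
    p=proj(n,np.r_[q,z]).astype(int);A=g(o)[p[1]-r:p[1]+r,p[0]-r:p[0]+r];B=g(im)[p[1]-r:p[1]+r,p[0]-r:p[0]+r]
    s,c=cv2.phaseCorrelate(A,B,cv2.createHanningWindow((2*r,2*r),cv2.CV_32F));print(lbl,np.round(s,2),round(c,2),np.abs(A-B).mean().round(1))
cmp("pin near",M+R@[-.088,0],.06);cmp("pin far",M+R@[.088,0],.06);cmp("rib",M,.08)
cmp("tab/lever vs start",M+R@[0,-.059-.03],.1,9)
cmp("bar plate front",M+R@[.05,-.015],.06)
# thumb pieces brightness along lanes
for lx in(-.042,.042): print(lx,[int(g(im)[tuple(np.round(proj(n,np.r_[M+R@[lx,-.059+y],.0456])).astype(int)[::-1])]) for y in np.arange(-.04,.03,.004)])
E
```

```text
pin near [0.25 0.62] 1.04 11.6
pin far [0.51 0.65] 0.95 13.6
rib [0.5  0.51] 1.02 10.8
tab/lever vs start [0.75 0.21] 0.91 15.8
bar plate front [0.44 0.88] 1.47 20.5
-0.042 [56, 89, 122, 127, 124, 111, 178, 178, 204, 225, 207, 207, 236, 166, 166, 170, 125, 212]
0.042 [81, 88, 106, 123, 117, 119, 110, 47, 58, 67, 67, 135, 138, 193, 193, 135, 124, 214]
```

```bash
python3 - <<'E'
from h import *
n="scene";im=cv2.imread("pics/scene15.png");M=np.array([.5293,.202])
g=lambda x:cv2.cvtColor(x,6).astype(np.float32)
for f in("0","14","13"):
  a=cv2.imread(f"pics/scene{f}.png")
  for lbl,q,z in(("rib",M,.08),("pinN",M+R@[-.088,0],.06),("panel",M+R@[-.12,-.06],.02),("knob",M+R@[-.12,-.17],.02),("oxi",np.array([.63,.40]),.02),("rack",np.array([.69,-.04]),.04)):
    r=9;p=proj(n,np.r_[q,z]).astype(int);A=g(a)[p[1]-r:p[1]+r,p[0]-r:p[0]+r];B=g(im)[p[1]-r:p[1]+r,p[0]-r:p[0]+r]
    s,c=cv2.phaseCorrelate(A,B,cv2.createHanningWindow((2*r,2*r),cv2.CV_32F));print(f,lbl,np.round(s,2),round(c,2))
c=cv2.resize(im[145:235,180:275],(790,600),interpolation=cv2.INTER_CUBIC);cv2.imwrite("pics/c15.png",c)
E
```

```text
0 rib [-0.15 -0.09] 0.95
0 pinN [-0.18  0.11] 1.02
0 panel [-0.09  0.  ] 1.0
0 knob [0.04 0.11] 0.99
0 oxi [-0.07 -0.09] 1.01
0 rack [-3.87 -0.06] 0.23
14 rib [-0.01 -0.06] 1.0
14 pinN [-0.03  0.01] 1.0
14 panel [-0.04 -0.01] 1.0
14 knob [0.01 0.05] 0.97
14 oxi [ 0.03 -0.07] 1.0
14 rack [-3.82 -0.18] 0.24
13 rib [0.43 0.03] 0.79
13 pinN [-0.44 -0.87] 0.55
13 panel [-0.06  0.04] 1.0
13 knob [-0.03  0.03] 0.95
13 oxi [ 0.02 -0.15] 1.01
13 rack [-3.85 -0.13] 0.22
```

The bar hasn't moved since the start picture; the earlier 0.5 px was a window artefact. Handing in.

```bash
python3 -c "
from rig import manip
print(manip.sign_off())"
```

```text
the job is handed in; nothing more can be done
None
```

I've handed in the job. The one spent syringe is in the kidney dish and the two drawn-up syringes lie in lanes a and c. The bar is back on its pins, and the pusher is locked at about 0.028–0.030, in its 0.028 notch.

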